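Nest the steel beakers and call for collection

TASK

Nest the three steel beakers for collection: without moving the largest from its place, set the medium one inside it, then take the small one off the drying cradle, turn it mouth up and set it inside the medium one, lowering each gently to the bottom rather than dropping it. Then turn the spring-return call key on the console clockwise all the way to its stop and let go so that it springs back. Leave everything else on the bench where it is.

Things in the scene. Friction and masses are not known exactly. Their poses are not given: they have to be found in the camera images.
- large_beaker: Largest round straight steel beaker, 100 mm outer diameter, 90 mm to the rim, wall 3, bottom 5 thick. Origin: centre of underside; z to the mouth. A blue upright grip lug on the rim at +x rises 34 mm above it, 10 thick (47 to 57 off the axis), 26 wide along y. Stands upright on the bench.
- medium_beaker: Medium round straight steel beaker, 80 mm outer diameter, 88 mm to the rim, wall 3, bottom 5 thick. Origin: centre of underside; z to the mouth. A blue upright grip lug on the rim at +x rises 34 mm above it, 10 thick (37 to 47 off the axis), 26 wide along y. Stands upright on the bench; it fits inside the largest with 7 mm all round.
- small_beaker: Smallest round straight steel beaker, 60 mm outer diameter, 86 mm to the rim, wall 3, bottom 5 thick. Origin: centre of underside; z to the mouth. A blue upright grip lug on the rim at +x rises 34 mm above it, 10 thick (27 to 37 off the axis), 26 wide along y. Starts lying on its side on the drying cradle, axis level 44 mm above the bench, lug lowermost; fits the medium one with 7 mm all round.
- large_beaker_lug (a point): Centre of the largest beaker's lug, 17 mm above the rim and 17 mm below the lug's top; axes as the beaker
- medium_beaker_lug (a point): The same point of the medium beaker's lug
- small_beaker_lug (a point): The same point of the smallest beaker's lug
- cradle: Low fixed drying cradle, 86 x 70 x 18 mm: two parallel steel rods along its x, 32 mm apart. Origin: centre of its underside on the bench. The smallest beaker lies along it, mouth and lug towards +x, bottom at x = -43 mm
- console: Fixed white and blue call console, 120 x 160 x 50 mm, origin centre of its underside; the black call key is on its top, at its centre, the key's axis vertical
- call_key (a joint): Angle of the spring-return call key: 0 at rest, grows as it is turned clockwise seen from above, stop at 1.2 rad. A spring (up to 0.18 N m) drives it back to 0 when let go. The key is a black bar grip 46 mm long, 14 mm thick, 32 mm high (its top 93 mm above the bench); at rest the bar lies along the console's x
- call_key_grip (a point): Point on the key's vertical axis at the height to grip, 82 mm above the bench; its x runs along the bar and turns with it
- wipes_tub: Bystander: white and green tub of wipes, 90 mm diameter, 110 mm high; origin centre of its underside
- jar_a: Bystander: white jar with red label, 52 mm diameter, 60 mm high; origin centre of its underside
- jar_b: Bystander: white jar with grey label, 52 mm diameter, 60 mm high; origin centre of its underside
- petri_dish: Bystander: single petri dish, 90 mm diameter, 18 mm high; origin centre of its underside
- petri_stack: Bystander: stack of three petri dishes, 90 mm diameter, 48 mm high; origin centre of its underside

How it is judged:
On the way, in this order (a step that is already met when the one before it is completed fails the run):
1. the medium beaker sits at the bottom of the largest, released, the small one not yet in it (horizontal distance between medium_beaker and large_beaker below 0.012 m and z of medium_beaker in the frame of large_beaker between 0 and 0.012 m and angle between the z axis of medium_beaker and the z axis of large_beaker, either way round below 0.1 rad and angle between large_beaker's own z axis and vertical below 0.1 rad and distance of large_beaker from where it was at the start of the episode below 0.05 m and linear speed of medium_beaker below 0.03 m/s and contact force between medium_beaker and the fingers below 0.1 N and not (horizontal distance between small_beaker and medium_beaker below 0.012 m and z of small_beaker in the frame of medium_beaker between 0 and 0.012 m and angle between the z axis of small_beaker and the z axis of medium_beaker, either way round below 0.1 rad)), for 0.2 s.
2. the small beaker sits mouth up at the bottom of the medium one, released, inside the largest (horizontal distance between medium_beaker and large_beaker below 0.012 m and z of medium_beaker in the frame of large_beaker between 0 and 0.012 m and angle between the z axis of medium_beaker and the z axis of large_beaker, either way round below 0.1 rad and angle between large_beaker's own z axis and vertical below 0.1 rad and distance of large_beaker from where it was at the start of the episode below 0.05 m and horizontal distance between small_beaker and medium_beaker below 0.012 m and z of small_beaker in the frame of medium_beaker between 0 and 0.012 m and angle between the z axis of small_beaker and the z axis of medium_beaker, either way round below 0.1 rad and linear speed of small_beaker below 0.03 m/s and contact force between small_beaker and the fingers below 0.1 N), for 0.2 s.
3. with the nest complete, the call key is turned to its stop (horizontal distance between medium_beaker and large_beaker below 0.012 m and z of medium_beaker in the frame of large_beaker between 0 and 0.012 m and angle between the z axis of medium_beaker and the z axis of large_beaker, either way round below 0.1 rad and angle between large_beaker's own z axis and vertical below 0.1 rad and distance of large_beaker from where it was at the start of the episode below 0.05 m and horizontal distance between small_beaker and medium_beaker below 0.012 m and z of small_beaker in the frame of medium_beaker between 0 and 0.012 m and angle between the z axis of small_beaker and the z axis of medium_beaker, either way round below 0.1 rad and value of joint call_key above 1.1 rad), for 0.1 s.
At the end, for the whole second after the job is handed in: Small beaker at the bottom of the medium, medium at the bottom of the largest (axes within 12 mm and 0.1 rad, undersides at most 12 mm apart), the largest upright (0.1 rad) within 50 mm of its first place, all at rest and released; key back within 0.1 rad of rest (horizontal distance between medium_beaker and large_beaker below 0.012 m and z of medium_beaker in the frame of large_beaker between 0 and 0.012 m and angle between the z axis of medium_beaker and the z axis of large_beaker, either way round below 0.1 rad and angle between large_beaker's own z axis and vertical below 0.1 rad and distance of large_beaker from where it was at the start of the episode below 0.05 m and horizontal distance between small_beaker and medium_beaker below 0.012 m and z of small_beaker in the frame of medium_beaker between 0 and 0.012 m and angle between the z axis of small_beaker and the z axis of medium_beaker, either way round below 0.1 rad and value of joint call_key below 0.1 rad and linear speed of each of small_beaker, medium_beaker, large_beaker below 0.03 m/s); the robot touches nothing.
It fails at once if a beaker is dropped into another (falls faster than 0.7 m/s inside it) ((horizontal distance between medium_beaker and large_beaker below 0.02 m and z of medium_beaker in the frame of large_beaker between -0.01 and 0.09 m and linear speed of medium_beaker above 0.7 m/s) or (horizontal distance between small_beaker and medium_beaker below 0.02 m and z of small_beaker in the frame of medium_beaker between -0.01 and 0.09 m and linear speed of small_beaker above 0.7 m/s)).
It fails at once if a bystander is moved by more than 40 mm or tipped over (distance of any of wipes_tub, jar_a, jar_b, petri_dish, petri_stack from where it was at the start of the episode above 0.04 m or angle between any of wipes_tub, jar_a, jar_b, petri_dish, petri_stack's own z axis and vertical above 0.5 rad).
It fails at once if the call key is turned before the nest is complete (value of joint call_key above 0.6 rad and not (horizontal distance between medium_beaker and large_beaker below 0.012 m and z of medium_beaker in the frame of large_beaker between 0 and 0.012 m and angle between the z axis of medium_beaker and the z axis of large_beaker, either way round below 0.1 rad and angle between large_beaker's own z axis and vertical below 0.1 rad and distance of large_beaker from where it was at the start of the episode below 0.05 m and horizontal distance between small_beaker and medium_beaker below 0.012 m and z of small_beaker in the frame of medium_beaker between 0 and 0.012 m and angle between the z axis of small_beaker and the z axis of medium_beaker, either way round below 0.1 rad)).
It also fails if it takes over 72 s, if anything falls off the work surface, if the arm or the gripper's body presses on something with over 40 N, if the wrist force passes 120 N, or if a joint passes its speed limit or range.

ROBOT

A 6-joint arm with a two-finger parallel gripper is mounted at the origin on the work surface. World frame = base frame: x ahead of the robot, y to its left, z up, the work surface at z = 0. Lengths are in m, angles in rad, forces in N, time in s.
With the tool pointing down it reaches from about 0.375 to 0.975 m from the base axis. Payload 3.8 kg.
Tool frame: the origin (TCP) lies midway between the tips of the shut fingers; the grasp point (between the pads) lies 19 mm behind it; z points along the fingers, y is the line along which they close (so a half turn about z gives the same grasp; the last joint's range is limited). The gripper opens to 88 mm and grips with 3 to 60 N. Pads are 18 mm wide; open, the fingers measure 123 mm over their backs; the gripper's body (75 mm by 187 mm) begins 45 mm behind the grasp point.
Start: joints at [-1.172, 0.264, 1.604, -0, 1.274, -0.037], TCP at [0.285, -0.612, 0.239] pointing down, gripper open.
Joint ranges: [-2.63, 2.63], [-0.94, 2.18], [0.31, 2.57], [-1.31, 4.45], [0, 2.66], [-2.55, 2.55]. Speed limits (rad/s): [2.57, 2.57, 3.14, 3.14, 3.14, 3.14].

INTERFACE

Orientations are given as a rotation vector (axis times angle).
In Python, from cell import manip, inverse_kinematics, cams, order gives the robot as it stands. Calls block until the motion is done:
- manip.move_pose(position, orientation): joint-space move of the TCP to a pose.
- manip.move_linear(position, rate=0.15, rot=None): straight line of the TCP; rot=None keeps the orientation; rate is the mean speed in m/s.
- manip.set_joints(angles): joint-space move.
- manip.set_gripper(opening, force=None): finger opening in m; force is the grip in N (None keeps the last); returns when the fingers have stopped.
- manip.dwell(seconds).
- inverse_kinematics(position, orientation): joint angles nearest the present ones, or None.
- manip.state(): the state.
- cams.capture(name): name is "scene" or "side" or "wrist"; returns a dict with "image" (384x512x3 uint8, blue, green, red), "z_map" (384x512 float32, m along the optical axis (not along the pixel's ray), 0 where there is no reading), "intrinsics" (3x3 intrinsics, pixels), "k1" (the pictures are not rectified: a ray, as slopes to the right and down, at radius r is drawn at 1 + k1 r^2 times it, then the intrinsics apply), "position" and "orientation" of the camera in the world; the wrist camera has in their place "T_tool_cam" (4x4, takes a point from camera to tool coordinates, whose origin is the TCP and whose axes are the flange's). Camera axes: x right, y down, z forward; pixel columns grow to the right and rows downward; lengths in m; the calibration is good to about 2 mm. A picture is of the moment at which its call begins: read the wrist's pose just before it.
A pose or a line that the arm cannot do raises manip.IKError and nothing moves.
- order.close_job(): hands the job in; it is judged then, once.
The state is a dict: "clock": time; "joint_pos": joint angles; "joint_velocities": joint speeds; "tau": joint torques, N m; "tool_pos": TCP position; "tcp_rot": TCP orientation; "contact_force": force on the tool from outside, world axes, zero at the start; "moment": the same for the moment, N m; "gripper_width": finger opening in m; "grasp_force": force on a finger pad.
Only numpy, scipy, OpenCV 4.12 (cv2) and the standard library are available. Lean on these libraries where they do the work, as an engineer would, in place of code of your own. Each camera call takes 0.05 s, during which the arm holds its last target. There are 200 camera calls.

## Working session

There is one attempt and no reset: what is moved stays moved. The work goes in short steps, each a Python script; the robot and the scene stay as the last script left them, time stands still between calls to the robot, and variables do not carry over. Pictures are saved under pics/ and viewed, at most 10 in all, crops included, and the job is handed in when it is done.

```bash
ls; mkdir -p pics
python3 - <<'E'
from cell import manip,cams
import cv2,numpy as np,pickle
d={n:cams.capture(n) for n in ("scene","side")}
pickle.dump(d,open("c0.pkl","wb"))
for n in d:
    cv2.imwrite(f"pics/{n}0.png",cv2.resize(d[n]["image"],(800,600)))
    print(n,d[n]["intrinsics"],d[n]["k1"],d[n]["position"],d[n]["orientation"],(d[n]["z_map"]>0).mean())
print(manip.state())
E
```

```text
pics
scene [[429.39568046   0.         254.90639073]
 [  0.         429.39568046 191.44567304]
 [  0.           0.           1.        ]] -0.09021701879897749 [ 1.5648397  -0.19869479  1.00174228] [-1.88630852 -1.4302892   0.65972566] 0.9959055582682291
side [[458.07059021   0.         257.61961346]
 [  0.         458.07059021 196.06458046]
 [  0.           0.           1.        ]] -0.14404613912406558 [0.40361659 1.14626091 1.04105617] [-0.17467071  2.82787478 -1.26822467] 0.9959360758463541
{'clock': 0.1, 'joint_pos': array([-1.17192316e+00,  2.64702531e-01,  1.60522986e+00,  3.12669896e-05,
        1.27368915e+00, -3.69024360e-02]), 'joint_velocities': array([ 0.00013648, -0.00363261, -0.0034694 , -0.00118908,  0.00143284,
        0.00098852]), 'tau': array([ 3.96036958e-04, -5.03621364e+01, -3.58070648e+01,  7.30917463e-02,
        2.33556423e-02, -4.62938078e-05]), 'tool_pos': array([ 0.28468548, -0.61132691,  0.23749993]), 'tcp_rot': array([-3.06536277e+00, -6.78664663e-01,  5.27135518e-04]), 'contact_force': array([0.38720966, 0.29029455, 0.49715239]), 'moment': array([-0.03467938,  0.01521205, -0.03067173]), 'grasp_force': 0.0, 'gripper_width': 0.08817400165008912}
```

View pics/scene0.png

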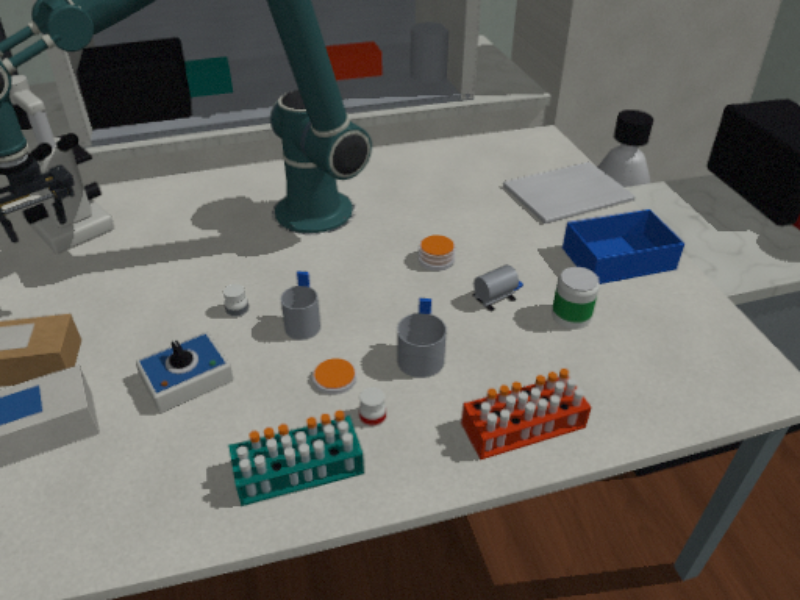

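View pics/side0.png

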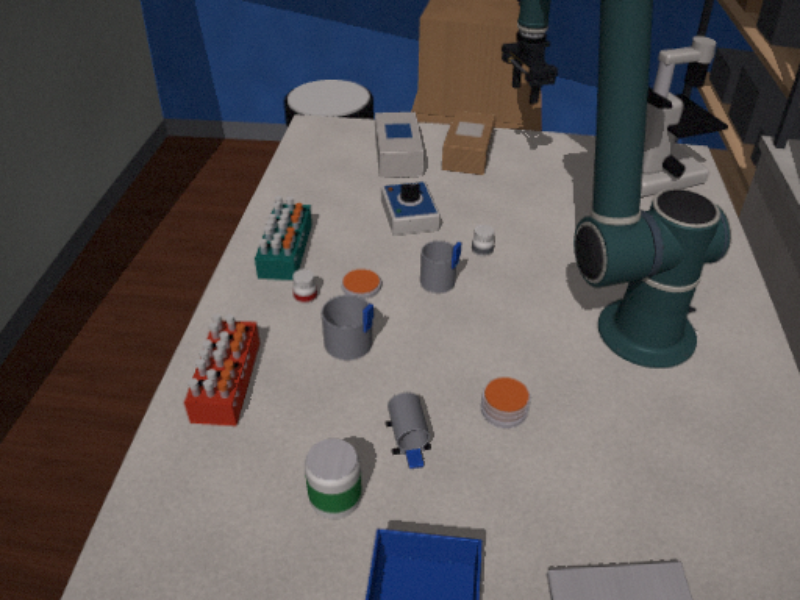

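The scene view, in the 800x600 picture, shows the large beaker at (422,345), the medium at (300,310), the small one on its cradle at (497,285) and the console at (185,370). The bystanders are around them, and all three blue lugs are visible. The side view shows the same, with the small beaker's mouth and lug towards (413,455).

```bash
cat > h.py <<'E'
import numpy as np,cv2
from scipy.spatial.transform import Rotation as R
from scipy.optimize import least_squares
def slopes(c,uv):
    K=c["intrinsics"];return cv2.undistortPoints(np.asarray(uv,float).reshape(-1,1,2),K,np.array([c["k1"],0,0,0.])).reshape(-1,2)
def camT(c,st=None):
    T=np.eye(4)
    if "T_tool_cam" in c:
        T[:3,:3]=R.from_rotvec(st["tcp_rot"]).as_matrix();T[:3,3]=st["tool_pos"];return T@np.asarray(c["T_tool_cam"])
    o=np.asarray(c["orientation"]);T[:3,:3]=R.from_rotvec(o).as_matrix() if o.size==3 else o;T[:3,3]=c["position"];return T
def cloud(c,st=None):
    h,w=c["z_map"].shape;v,u=np.mgrid[:h,:w];s=slopes(c,np.c_[u.ravel(),v.ravel()]);z=c["z_map"].ravel()[:,None]
    T=camT(c,st);P=np.c_[s*z,z]@T[:3,:3].T+T[:3,3];P[z[:,0]<=0]=np.nan
    return P.reshape(h,w,3)
def plane(c,uv,h,st=None):
    s=slopes(c,uv);T=camT(c,st);d=np.c_[s,np.ones(len(s))]@T[:3,:3].T;return T[:3,3]+d*((h-T[2,3])/d[:,2])[:,None]
def masks(img):
    q=cv2.cvtColor(img,cv2.COLOR_BGR2HSV).astype(int);H,S,V=q[...,0],q[...,1],q[...,2]
    return dict(blue=(abs(H-113)<12)&(S>150)&(V>60),gray=(S<60)&(V<150),orange=(abs(H-12)<8)&(S>150)&(V>120),black=(V<45),green=(abs(H-65)<15)&(S>130),red=((H<5)|(H>174))&(S>150))
def circ(P,r=None):
    f=lambda p:np.hypot(P[:,0]-p[0],P[:,1]-p[1])-(r or p[2])
    return least_squares(f,np.r_[np.median(P[:,:2],0),.04],loss="soft_l1",f_scale=.002).x
E
python3 - <<'E'
import pickle;from h import *
np.set_printoptions(precision=4,suppress=True)
d=pickle.load(open("c0.pkl","rb"))
for n,c in d.items():
    P=cloud(c);M=masks(c["image"]);print(n,"bench z",np.nanmedian(P[...,2][(P[...,0]>.4)&(P[...,0]<.9)&(abs(P[...,1])<.4)]))
    ok=(P[...,0]>.3)&(P[...,0]<1.1)&(abs(P[...,1])<.6)&(P[...,2]<.2)
    for k in M:
        m=M[k]&ok&(P[...,2]>.004); nn,L,st,ce=cv2.connectedComponentsWithStats(m.astype(np.uint8))
        for i in range(1,nn):
            if st[i,4]>=25:
                q=P[L==i];print(k,st[i,4],"px",ce[i]*1.5625,"med",np.median(q,0),"lo",np.percentile(q,3,axis=0),"hi",np.percentile(q,97,axis=0))
E
```

```text
scene bench z -0.0004980468939492777
blue 403 px [581.2267 250.3373] med [0.4234 0.5819 0.0513] lo [0.3495 0.5774 0.0093] hi [0.503  0.597  0.0795]
blue 59 px [302.6218 278.2839] med [ 0.428  -0.0904  0.1071] lo [ 0.4217 -0.0998  0.09  ] hi [ 0.4344 -0.0805  0.1214]
blue 64 px [424.707  305.2002] med [0.5861 0.134  0.1098] lo [0.5791 0.1254 0.0912] hi [0.5909 0.1441 0.1243]
blue 667 px [180.3856 362.5773] med [ 0.5578 -0.3631  0.0507] lo [ 0.4983 -0.43    0.0467] hi [ 0.6116 -0.2927  0.0545]
gray 191 px [435.1931 259.8249] med [0.3438 0.2395 0.0243] lo [0.3126 0.2081 0.0051] hi [0.3532 0.2829 0.0439]
gray 491 px [493.995  285.1642] med [0.4972 0.3249 0.0537] lo [0.4662 0.2909 0.0074] hi [0.5181 0.3802 0.0746]
gray 217 px [572.9911 292.3891] med [0.6175 0.4539 0.092 ] lo [0.5689 0.4385 0.0742] hi [0.6333 0.5021 0.108 ]
gray 693 px [300.0068 311.19  ] med [ 0.4857 -0.1078  0.055 ] lo [ 0.4241 -0.1427  0.0093] hi [ 0.5045 -0.0722  0.0871]
gray 156 px [234.9559 304.5873] med [ 0.3857 -0.2432  0.0282] lo [ 0.3707 -0.264   0.0074] hi [ 0.393  -0.2176  0.0566]
gray 92 px [569.7011 321.5523]
[... 9032 characters left out ...]
hi [ 0.5718 -0.337   0.0946]
black 94 px [303.0086 240.9242] med [ 0.7938 -0.2083  0.0075] lo [ 0.7865 -0.2875  0.0043] hi [ 0.8027 -0.1164  0.0335]
green 329 px [334.7692 498.7035] med [0.5742 0.522  0.0495] lo [0.5428 0.4909 0.0278] hi [0.6188 0.5282 0.0711]
red 35 px [305.2232 297.1429] med [0.7405 0.0046 0.0174] lo [ 0.7229 -0.0109  0.0109] hi [0.7615 0.0122 0.0256]
red 864 px [223.9782 389.5833] med [0.8173 0.3461 0.051 ] lo [0.7987 0.1464 0.0054] hi [0.8788 0.3625 0.0642]
red 30 px [213.5937 365.2083] med [0.8585 0.2689 0.0608] lo [0.8399 0.2508 0.0575] hi [0.868  0.2789 0.0674]
red 26 px [198.4375 375.3005] med [0.8801 0.2958 0.0599] lo [0.8649 0.2815 0.0577] hi [0.887  0.3045 0.0624]
```

```bash
cat >> h.py <<'E'
def down(phi):
    c,s=np.cos(phi),np.sin(phi);return R.from_matrix(np.array([[-s,c,0],[c,s,0],[0,0,-1.]])).as_rotvec()
def beaker(P,M,c0,r,h,lugr):
    """centre and lug angle of an upright beaker from clouds: outer wall circle, blue lug"""
    A=P.reshape(-1,3);g=~M["blue"].ravel();D=np.hypot(*(A[:,:2]-c0).T)
    w=A[g&(D<r+.015)&(D>r-.012)&(A[:,2]>.012)&(A[:,2]<h-.004)];
    b=A[M["blue"].ravel()&(D<lugr+.03)&(A[:,2]>h+.004)&(A[:,2]<h+.045)]
    return w,b
E
python3 - <<'E'
import pickle;from h import *;from cell import manip,cams,inverse_kinematics as ik
np.set_printoptions(precision=4,suppress=True)
d=pickle.load(open("c0.pkl","rb"))
for nm,c0,r,h,l in (("L",(.63,.112),.05,.09,.052),("M",(.464,-.107),.04,.088,.042)):
    W=[];B=[]
    for n,c in d.items():
        w,b=beaker(cloud(c),masks(c["image"]),np.array(c0),r,h,l);D=b.mean(0);
        # near side only: points facing camera
        v=np.asarray(c["position"])[:2]-c0;w=w[(w[:,:2]-c0)@v>.3*r*np.linalg.norm(v)]
        W.append(w);B.append(b);print(nm,n,len(w),circ(w,r)[:2],circ(w),D)
    c_=circ(np.vstack(W),r)[:2];b=np.mean([x.mean(0) for x in B],0);print(nm,c_,np.degrees(np.arctan2(b[1]-c_[1],b[0]-c_[0])),np.hypot(*(b[:2]-c_)))
q0=manip.state()["joint_pos"]
for nm,p,f in (("M",(.464,-.107,.3),150),("L",(.63,.112,.3),150),("S",(.48,.35,.3),20),("S2",(.48,.35,.3),200),("K",(.55,-.36,.3),30),("K",(.55,-.36,.3),120)):
    print(nm,f,ik(p,down(np.radians(f))),ik(p,down(np.radians(f+180))))
# wrist looks
S=[]
for nm,p in (("M",(.50,-.107,.34)),("L",(.66,.112,.34)),("S",(.52,.33,.34))):
    f=np.arctan2(p[1],p[0])+np.pi/2
    c=[(abs(q-q0).max(),x) for x in (f,f+np.pi) if (q:=ik(p,down(x))) is not None]
    manip.move_pose(p,down(min(c)[1]));manip.dwell(.2);st=manip.state();im=cams.capture("wrist");S.append((nm,st,im));print(nm,st["clock"],st["joint_pos"])
pickle.dump(S,open("w0.pkl","wb"))
print(S[0][2]["T_tool_cam"])
cv2.imwrite("pics/w0.png",cv2.resize(np.hstack([s[2]["image"] for s in S]),(800,200)))
E
```

```text
L scene 495 [0.6284 0.1129] [0.6284 0.1129 0.05  ] [0.5859 0.1344 0.111 ]
L side 498 [0.628  0.1137] [0.628  0.1137 0.05  ] [0.5794 0.1399 0.1124]
L [0.6283 0.1134] 152.58756031467232 0.05148473568668203
M scene 344 [ 0.4615 -0.1066] [ 0.4659 -0.1072  0.0363] [ 0.4283 -0.0898  0.1089]
M side 339 [ 0.4613 -0.1073] [ 0.4613 -0.1067  0.0395] [ 0.4226 -0.0837  0.1112]
M [ 0.4614 -0.1071] 150.48010761057725 0.04130657230618545
M 150 None [-0.279  -0.1536  1.931  -0.      1.3642  0.2446]
L 150 [ 0.137   0.1673  1.608   0.      1.3663 -2.481 ] [ 0.137   0.1673  1.608  -0.      1.3663  0.6606]
S 20 [ 0.5881  0.0794  1.7059 -0.      1.3563  0.239 ] None
S2 200 None [ 0.5881  0.0794  1.7059 -0.      1.3563  0.239 ]
K 30 [-0.6175  0.2008  1.5689 -0.      1.3719 -1.1411] [-0.6175  0.2008  1.5689  0.      1.3719  2.0005]
K 120 None [-0.6175  0.2008  1.5689 -0.      1.3719  0.4297]
M 2.3083 [-0.2607 -0.0966  1.8091 -0.0001  1.4295  1.522 ]
L 3.6083 [ 0.1287  0.2096  1.4856 -0.0003  1.4456  1.5336]
S 6.5083 [ 0.5248  0.1076  1.6036  0.      1.4305 -1.6112]
[[ 0.0005 -0.9601 -0.2797  0.0724]
 [ 1.      0.0002  0.0009 -0.0013]
 [-0.0008 -0.2797  0.9601 -0.1461]
 [ 0.      0.      0.      1.    ]]
```

View pics/w0.png

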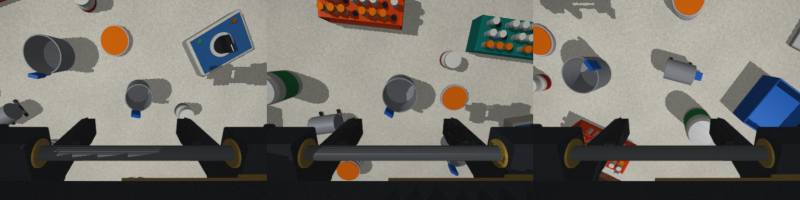

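Left to right, the wrist views show the medium and large beakers with their lugs, the small beaker with its lug in the third frame at about (680,70), and the console key at (227,43) in the first. I'll now measure from these.

Run:
```python
import pickle;from h import *
np.set_printoptions(precision=4,suppress=True)
d=pickle.load(open("c0.pkl","rb"));S=pickle.load(open("w0.pkl","rb"))
V=[(n,cloud(c),masks(c["image"])) for n,c in d.items()]+[("w"+n,cloud(c,st),masks(c["image"])) for n,st,c in S]
for n,P,M in V:
    A=P.reshape(-1,3);B=M["blue"].ravel()
    print(n)
    for nm,c0,r,h in (("L",(.6283,.1134),.05,.09),("M",(.4614,-.1071),.04,.088)):
        D=np.hypot(*(A[:,:2]-c0).T)
        q=A[(abs(A[:,2]-h)<.003)&(D<r+.01)&~B]
        b=A[B&(A[:,2]>h+.029)&(A[:,2]<h+.04)&(D<r+.03)]
        if len(q)>15:
            c_=circ(q,r-.0015)[:2];print(" ",nm,len(q),c_,"top lug",len(b),b.mean(0) if len(b) else "",np.degrees(np.arctan2(*(b.mean(0)[:2]-c_)[::-1])) if len(b) else "")
    D=np.hypot(*(A[:,:2]-(.48,.35)).T)
    q=A[(D<.07)&(A[:,2]>.055)&(A[:,2]<.085)&~B]
    b=A[(D<.09)&B&(A[:,2]<.03)]
    if len(q)>50 and n!="wL":
        # cylinder fit: axis through (a) with heading t at height zc, r=.03
        f=lambda p:np.hypot(-(q[:,0]-.48)*np.sin(p[0])+(q[:,1]-.35)*np.cos(p[0])-p[1],q[:,2]-p[2])-.03
        s=least_squares(f,[np.radians(110),0,.044],loss="soft_l1",f_scale=.001).x;u=np.array([np.cos(s[0]),np.sin(s[0])]);nn=np.array([-u[1],u[0]])
        t=(q[:,:2]-(.48,.35))@u;print("  S",len(q),np.degrees(s[0]),s[1:], "ext",np.percentile(t,[1,99]),"lug",len(b),b.mean(0) if len(b) else "", ((b.mean(0)[:2]-(.48,.35))@u,(b.mean(0)[:2]-(.48,.35))@nn) if len(b) else "")
    D=np.hypot(*(A[:,:2]-(.555,-.36)).T)
    k=A[(D<.05)&(A[:,2]>.086)&(A[:,2]<.1)]
    if len(k)>20:print("  K",len(k),cv2.minAreaRect(k[:,:2].astype(np.float32)*1000),k.mean(0))
    k=A[(D<.12)&(A[:,2]>.045)&(A[:,2]<.055)]
    if len(k)>200:print("  console",cv2.minAreaRect(k[:,:2].astype(np.float32)*1000))
```

```text
scene
  L 67 [0.6304 0.1125] top lug 15 [0.5839 0.1344 0.1227] 154.72509019731507
  M 45 [ 0.4649 -0.1065] top lug 13 [ 0.4266 -0.0893  0.1199] 155.7737577664885
  S 270 107.16126440051487 [0.0029 0.0418] ext [-0.0568  0.0304] lug 11 [0.4699 0.4035 0.0123] (np.float64(0.05409162111452238), np.float64(-0.006181297622061476))
  K 52 ((559.435546875, -360.3144226074219), (49.708946228027344, 13.93088150024414), 17.47956085205078) [ 0.5584 -0.3607  0.0907]
  console ((555.5948486328125, -361.8943176269531), (124.0025634765625, 157.36965942382812), 18.914159774780273)
side
  L 82 [0.6277 0.1155] top lug 24 [0.5795 0.1383 0.1225] 154.70775855196248
  M 49 [ 0.4614 -0.1051] top lug 18 [ 0.4227 -0.0859  0.122 ] 153.60422707496153
  S 508 107.91342472238725 [0.005  0.0451] ext [-0.0552  0.0328] lug 102 [0.4601 0.3963 0.0173] (np.float64(0.050218398999309494), np.float64(0.004732751313027188))
  K 41 ((554.092529296875, -359.60101318359375), (43.921321868896484, 24.612346649169922), 31.77902603149414) [ 0.5531 -0.3582  0.0921]
  console ((554.4545288085938, -359.7834777832031), (121.5377349853
[... 345 characters left out ...]
734, 14.94953727722168), 19.057010650634766) [ 0.5544 -0.3584  0.0923]
  console ((554.0192260742188, -360.3113708496094), (120.19791412353516, 161.0856475830078), 18.8905086517334)
wL
  L 454 [0.6295 0.1154] top lug 114 [0.583  0.1362 0.1234] 155.9076294987334
  M 93 [ 0.4633 -0.1049] top lug 91 [ 0.4263 -0.0874  0.121 ] 154.6641452034001
  console ((588.9353637695312, -300.49786376953125), (17.422073364257812, 67.96865844726562), 19.419328689575195)
wS
  L 557 [0.6278 0.1156] top lug 183 [0.5802 0.138  0.1237] 154.80762993101743
  S 2161 107.91459210818945 [0.0044 0.0437] ext [-0.0526  0.0314] lug 174 [0.4589 0.4011 0.0166] (np.float64(0.0551027216794099), np.float64(0.004364646836243418))
```

```bash
cat >> h.py <<'E'
rad=np.radians
L0=np.array([.6285,.1145]);M0=np.array([.4632,-.1055]);LAZ=155.5
def pol(c,r,a): return np.array(c)+r*np.array([np.cos(rad(a)),np.sin(rad(a))])
E
python3 - <<'E'
import pickle;from h import *;from cell import manip,cams
np.set_printoptions(precision=4,suppress=True)
p=pol(M0,.042,LAZ);o=down(rad(LAZ-180))
manip.set_gripper(.05,60)
manip.move_pose([*p,.19],o);manip.move_linear([*p,.091],rate=.08)
manip.set_gripper(0,60);s=manip.state();print(s["gripper_width"],s["grasp_force"],s["tool_pos"],s["contact_force"])
manip.move_linear([*p,.24],rate=.1);manip.dwell(.3);s=manip.state();print(s["gripper_width"],s["contact_force"],s["moment"],s["tool_pos"],s["clock"])
d={n:cams.capture(n) for n in ("scene","side")};pickle.dump((s,d),open("c1.pkl","wb"))
cv2.imwrite("pics/m1.png",np.hstack([d["scene"]["image"][60:300,80:330],d["side"]["image"][60:300,150:400]]))
for n,c in d.items():
    P=cloud(c).reshape(-1,3);D=np.hypot(*(P[:,:2]-M0).T);v=np.asarray(c["position"])[:2]-M0
    w=P[(D<.055)&(D>.025)&(P[:,2]>.158)&(P[:,2]<.229)&~masks(c["image"])["blue"].ravel()&((P[:,:2]-M0)@v>.012*np.linalg.norm(v))]
    for lo,hi in ((.16,.18),(.18,.20),(.205,.225)):
        q=w[(w[:,2]>lo)&(w[:,2]<hi)];print(n,lo,len(q),circ(q,.04)[:2])
    a=P[(D<.05)&(P[:,2]>.1)&(P[:,2]<.2)];print("minz",np.percentile(a[:,2],[0,1,2]))
E
```

```text
0.009654662967324376 59.97927596792579 [ 0.4246 -0.088   0.0908] [-0.9181 -0.2615  0.1882]
0.00958928495045247 [ 0.7054 -0.1821 -1.7729] [-0.029   0.0007  0.0079] [ 0.4249 -0.088   0.2397] 12.9583
scene 0.16 118 [ 0.4623 -0.106 ]
scene 0.18 124 [ 0.4628 -0.1058]
scene 0.205 127 [ 0.4627 -0.1062]
minz [0.1466 0.1475 0.1491]
side 0.16 114 [ 0.4617 -0.1077]
side 0.18 119 [ 0.4614 -0.108 ]
side 0.205 113 [ 0.4621 -0.1084]
minz [0.1464 0.1495 0.1508]
```

View pics/m1.png

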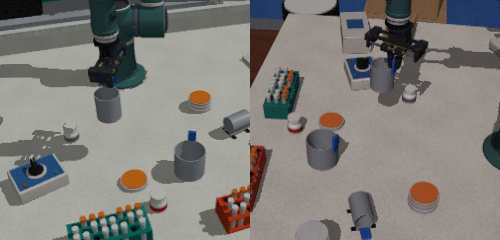

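The medium beaker is held upright, with no measurable tilt, and hangs centred as expected. Next I place it.

Run:
```python
import pickle;from h import *;from cell import manip,cams
np.set_printoptions(precision=4,suppress=True)
a=rad(120);off=np.array([.038,-.0183]);Rz=np.array([[np.cos(a),-np.sin(a)],[np.sin(a),np.cos(a)]])
t=np.array([.6284,.1140])-Rz@off;o=down(rad(LAZ-180+120))
f0=manip.state()["contact_force"]
manip.move_pose([*t,.24],o)
for z,r in ((.17,.12),(.115,.06),(.0968,.04)):
    manip.move_linear([*t,z],rate=r);s=manip.state();print(z,s["tool_pos"],s["contact_force"]-f0,s["clock"])
manip.set_gripper(.042);manip.dwell(.1)
manip.move_linear([*t,.17],rate=.12);s=manip.state();print(s["clock"],s["joint_pos"])
im=cams.capture("wrist");pickle.dump((s,im),open("w1.pkl","wb"))
d={n:cams.capture(n) for n in ("scene","side")}
cv2.imwrite("pics/n1.png",np.hstack([d["scene"]["image"][140:260,200:340],d["side"]["image"][150:270,160:300],cv2.resize(im["image"],(160,120))]).repeat(1,0))
for n,c in d.items():
    P=cloud(c).reshape(-1,3);D=np.hypot(*(P[:,:2]-L0).T);b=masks(c["image"])["blue"].ravel();q=P[b&(D<.09)&(P[:,2]>.09)]
    for i,cc in enumerate((155.5,275.5)):
        e=q[np.hypot(*(q[:,:2]-pol(L0,.05,cc)).T)<.03]
        if len(e):print(n,len(e),e.mean(0),e[:,2].max())
```

```text
0.17 [0.632  0.0719 0.1706] [-0.8605  0.4774  0.4147] 15.3417
0.115 [0.632  0.072  0.1155] [-1.7447  0.2738  0.0129] 16.4083
0.0968 [0.6314 0.0719 0.0965] [-1.3401  0.7452  0.1808] 17.0167
18.5167 [ 0.0743  0.2403  1.7645 -0.      1.1377 -1.5926]
scene 63 [0.586  0.1341 0.11  ] 0.1257454643011373
scene 45 [0.6439 0.0702 0.1144] 0.1286031201875525
side 64 [0.5795 0.1402 0.1117] 0.1255035023485409
side 67 [0.6324 0.0753 0.1141] 0.12790789242786105
```

View pics/n1.png

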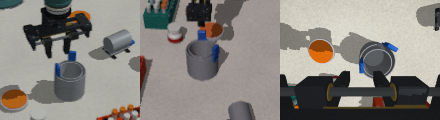

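The medium beaker is seated: its lug top is at 0.128 m, against 0.127 expected. For the small one, I'll grip the body, flip it upright, stand it on free bench, then regrip it by the lug. First I check reachability.

```bash
cat >> h.py <<'E'
def flip(th,tilt):
    """tool pointing outward along heading th, tilt below horizontal, x up"""
    u=np.array([np.cos(th),np.sin(th),0]);k=np.array([0,0,1.]);s,c=np.sin(tilt),np.cos(tilt)
    z=c*u-s*k;x=s*u+c*k;return R.from_matrix(np.c_[x,np.cross(z,x),z]).as_rotvec()
E
python3 - <<'E'
from h import *;from cell import inverse_kinematics as ik
np.set_printoptions(precision=3,suppress=True)
for r in (.46,.5,.55,.6,.65):
    for t in (0,10,20,30):
        th=0;s=rad(t);g=np.array([r,0,.0663 if t<15 else .07]);z=np.array([np.cos(s),0,-np.sin(s)])
        print(r,t,ik(g+.019*z,flip(0,s)),ik(g+.019*z+[0,0,.15],flip(0,s)))
E
```

```text
0.46 0 None None
0.46 10 None None
0.46 20 None None
0.46 30 None None
0.5 0 None None
0.5 10 None None
0.5 20 None None
0.5 30 None None
0.55 0 None None
0.55 10 None None
0.55 20 None None
0.55 30 None None
0.6 0 [-0.089  0.745  2.517  3.051  1.691 -1.582] None
0.6 10 [-0.088  0.551  2.563  3.053  1.368 -1.568] None
0.6 20 None [-0.084 -0.143  2.57   2.981  0.512 -1.459]
0.6 30 [-0.077  0.203  2.542  3.031  0.652 -1.521] [-0.077 -0.209  2.494  2.799  0.201 -1.274]
0.65 0 [-0.076  0.733  2.432  3.066  1.594 -1.573] [-0.076  0.257  2.526  3.061  1.213 -1.542]
0.65 10 [-0.075  0.562  2.471  3.065  1.288 -1.562] [-0.075  0.094  2.518  3.045  0.869 -1.521]
0.65 20 [-0.072  0.391  2.476  3.059  0.948 -1.547] [-0.072 -0.033  2.474  3.007  0.524 -1.478]
0.65 30 [-0.067  0.268  2.442  3.041  0.617 -1.522] [-0.067 -0.094  2.4    2.871  0.219 -1.34 ]
```

Run:
```python
from h import *;from cell import inverse_kinematics as ik
np.set_printoptions(precision=2,suppress=True)
ob=[(.6285,.1145,.058),(.63,-.069,.045),(.32,.255,.045),(.588,.487,.047),(.37,-.24,.027),(.75,-.02,.027),(.4757,.3486,.065),(.554,-.36,.1),(.54,-.40,.1),(.57,-.32,.095),(.84,.2,.06),(.84,.3,.06),(.84,-.1,.06),(.84,-.22,.06),(0,0,.1)]
ob=np.array(ob)
uu,vv=np.meshgrid(np.arange(-.22,.05,.02),np.arange(-.1,.101,.02));F=np.c_[uu.ravel(),vv.ravel()];F=F[(F[:,0]<-.03)|(abs(F[:,1])<.07)]
q0=np.array([.588,.08,1.7,0,1.36,.24]);res=[];n=0
for x in np.arange(.4,.8,.04):
  for y in np.arange(-.3,.36,.05):
    for th in rad(np.arange(-180,180,20)):
        c,s=np.cos(th),np.sin(th);W=F@np.array([[c,s],[-s,c]])+[x,y]
        cl=(np.hypot(W[:,None,0]-ob[:,0],W[:,None,1]-ob[:,1])-ob[:,2]).min()
        if cl<.02: continue
        t=rad(10);z=np.array([np.cos(t)*c,np.cos(t)*s,-np.sin(t)]);p=np.array([x,y,.0663])+.019*z;o=flip(th,t)
        a=ik(p,o)
        if a is None: continue
        b=ik(p+[0,0,.15],o)
        if b is None or abs(a-b).max()>1.2: continue
        res.append((abs(b-q0).max(),x,y,np.degrees(th),cl,a))
res.sort(key=lambda r:r[0]);print(len(res))
for r in res[:25]:print(*[round(float(v),2) for v in r[:5]],r[5])
```

```text
30
1.25 0.48 0.1 80.0 0.03 [-0.51  0.64  2.2   1.2   1.5  -1.28]
1.25 0.48 0.05 80.0 0.02 [-0.6   0.66  2.15  1.11  1.54 -1.27]
1.27 0.44 0.15 80.0 0.04 [-0.46  0.6   2.31  1.26  1.46 -1.35]
1.28 0.44 0.1 80.0 0.06 [-0.56  0.62  2.27  1.16  1.5  -1.33]
1.29 0.44 0.05 80.0 0.05 [-0.65  0.63  2.22  1.07  1.53 -1.31]
1.3 0.4 0.15 100.0 0.03 [-0.39  0.65  2.18  0.98  1.57 -1.31]
1.3 0.44 0.05 100.0 0.02 [-0.53  0.71  2.02  0.85  1.67 -1.26]
1.31 0.4 0.1 80.0 0.06 [-0.61  0.59  2.34  1.11  1.49 -1.38]
1.32 0.4 0.05 80.0 0.04 [-0.71  0.61  2.28  1.02  1.53 -1.36]
1.32 0.4 0.1 100.0 0.05 [-0.48  0.66  2.14  0.89  1.61 -1.3 ]
1.33 0.44 0.05 60.0 0.04 [-0.74  0.57  2.42  1.33  1.43 -1.43]
1.33 0.4 0.15 120.0 0.02 [-0.26  0.72  1.99  0.78  1.7  -1.27]
1.34 0.44 0.2 80.0 0.02 [-0.34  0.59  2.34  1.37  1.43 -1.37]
1.34 0.4 0.05 100.0 0.03 [-0.57  0.68  2.09  0.81  1.65 -1.3 ]
1.35 0.48 0.05 60.0 0.04 [-0.67  0.59  2.36  1.39  1.43 -1.38]
1.39 0.44 0.1 60.0 0.06 [-0.63  0.56  2.48  1.45  1.41 -1.47]
1.41 0.4 0.05 60.0 0.02 [-0.82  0.56  2.48  1.26  1.43 -1.47]
1.51 0.44 0.15 60.0 0.05 [-0.5   0.55  2.52  1.59  1.39 -1.5 ]
1.55 0.48 0.15 60.0 0.03 [-0.44  0.57  2.45  1.63  1.39 -1.44]
1.67 0.48 0.2 60.0 0.02 [-0.3   0.56  2.48  1.77  1.37 -1.47]
1.73 0.52 0.05 40.0 0.03 [-0.58  0.56  2.5   1.85  1.37 -1.49]
2.3 0.4 -0.1 -120.0 0.02 [ 0.26  0.73  1.97 -0.78  1.71 -1.88]
2.32 0.4 -0.05 -100.0 0.03 [ 0.47  0.68  2.09 -0.9   1.62 -1.86]
2.33 0.4 -0.05 -80.0 0.05 [ 0.59  0.61  2.28 -1.13  1.5  -1.8 ]
2.33 0.4 -0.1 -100.0 0.04 [ 0.39  0.66  2.14 -0.99  1.58 -1.86]
```

Run:
```python
import pickle;from h import *;from cell import manip,cams
np.set_printoptions(precision=4,suppress=True)
u=np.array([np.cos(rad(108)),np.sin(rad(108))]);n=np.array([-u[1],u[0]])
p=np.array([.48,.35])+.0045*n+.009*u
manip.move_pose([*p,.17],down(rad(18)));manip.set_gripper(.088)
manip.move_linear([*p,.026],rate=.12)
manip.set_gripper(0,40);s=manip.state();print(s["gripper_width"],s["grasp_force"],s["contact_force"],s["clock"])
manip.move_linear([*p,.22],rate=.15)
t=rad(10);th=rad(80);z=np.array([np.cos(t)*np.cos(th),np.cos(t)*np.sin(th),-np.sin(t)]);q=np.array([.44,.10,.0663])+.019*z
manip.move_pose(q+[0,0,.13],flip(th,t));s=manip.state();print(s["gripper_width"],s["joint_pos"],s["clock"])
d={k:cams.capture(k) for k in ("scene","side")};pickle.dump(d,open("c2.pkl","wb"))
cv2.imwrite("pics/s1.png",np.hstack([d["scene"]["image"][60:300,150:400],d["side"]["image"][100:340,180:430]]))
```

```text
0.05946147187950204 40.06091094575822 [-2.3348  0.111   4.3284] 23.0167
0.05939741930942295 [-0.5581  0.3022  2.306   1.151   1.6083 -1.0796] 25.7417
```

View pics/s1.png

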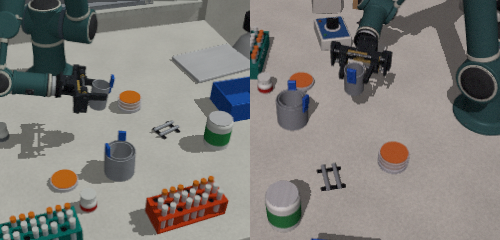

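The small beaker is held mouth up with its lug on the far side, at about (112,80) in the left crop. Lower it until it touches the bench.

Run:
```python
import pickle;from h import *;from cell import manip,cams
np.set_printoptions(precision=4,suppress=True)
t=rad(10);th=rad(80);u=np.array([np.cos(th),np.sin(th),0]);z=np.cos(t)*u-[0,0,np.sin(t)];q=np.array([.44,.10,.0663])+.019*z
manip.move_linear(q+[0,0,.008],rate=.1);f0=manip.state()["contact_force"]
for h in (.004,.001,-.001,-.003):
    manip.move_linear(q+[0,0,h],rate=.03);s=manip.state();f=s["contact_force"]-f0;print(h,f,s["clock"])
    if f[2]>8:break
manip.set_gripper(.085);manip.dwell(.2)
b=manip.state()["tool_pos"]
manip.move_linear(b-.13*z*np.array([1,1,0])+[0,0,.04],rate=.15);s=manip.state();print(s["clock"],s["joint_pos"])
d={k:cams.capture(k) for k in ("scene","side")};pickle.dump(d,open("c3.pkl","wb"))
cv2.imwrite("pics/s2.png",np.hstack([d["scene"]["image"][60:300,150:400],d["side"]["image"][100:340,180:430]]))
W=[]
for k,c in d.items():
    P=cloud(c).reshape(-1,3);bl=masks(c["image"])["blue"].ravel();D=np.hypot(*(P[:,:2]-(.44,.10)).T)
    q_=P[bl&(D<.07)&(P[:,2]>.06)&(P[:,2]<.14)];v=np.asarray(c["position"])[:2]-(.44,.1)
    w=P[~bl&(D<.05)&(P[:,2]>.012)&(P[:,2]<.082)];w=w[(w[:,:2]-w[:,:2].mean(0))@v>-.005*np.linalg.norm(v)];W.append(w)
    print(k,"lug",len(q_),q_.mean(0),q_[:,2].max(),"body",len(w),circ(w,.03)[:2],"low",circ(w[w[:,2]<.04],.03)[:2],"hi",circ(w[w[:,2]>.055],.03)[:2])
```

```text
0.004 [-0.4682  0.4955 -0.9695] 27.4917
0.001 [ 0.3151  0.2762 -0.7595] 27.7417
-0.001 [-2.3395 -1.7573  5.6273] 27.9917
-0.003 [-2.5219 -4.2353 12.2724] 28.2417
30.0333 [-0.7991  0.5736  2.173   0.9275  1.6329 -1.2519]
scene lug 23 [0.4542 0.1182 0.1107] 0.12421261406351691 body 260 [0.4385 0.0897] low [0.4382 0.0895] hi [0.4386 0.0901]
side lug 114 [0.4435 0.1248 0.0971] 0.12362944678483756 body 250 [0.4381 0.0899] low [0.4381 0.09  ] hi [0.4381 0.0904]
```

View pics/s2.png

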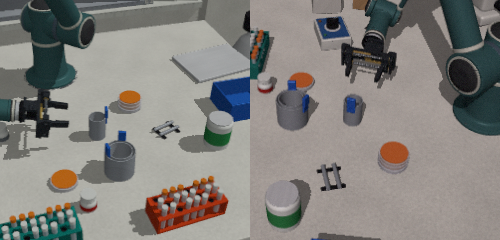

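The small beaker stands upright at (0.4385, 0.090). I take a wrist look for its lug angle, then grasp.

Run:
```python
import pickle;from h import *;from cell import manip,cams
np.set_printoptions(precision=4,suppress=True)
b=manip.state()["tool_pos"];manip.move_linear(b+[0,-.02,.15],rate=.2)
c0=np.array([.4385,.0905])
manip.move_pose([*pol(c0,.032,80),.3],down(rad(80)));manip.dwell(.15);st=manip.state();im=cams.capture("wrist");pickle.dump((st,im),open("w2.pkl","wb"));print(st["clock"],st["joint_pos"])
A=cloud(im,st).reshape(-1,3);B=masks(im["image"])["blue"].ravel()
def fit(c0,r,h,dz=0):
    D=np.hypot(*(A[:,:2]-c0).T);q=A[(abs(A[:,2]-h)<.003)&(D<r+.008)&(D>r-.014)&~B];c=circ(q,r-.0015)[:2]
    b=A[B&(A[:,2]>h+.027)&(A[:,2]<h+.042)&(abs(D-r-.002)<.014)];return len(q),c,len(b),b.mean(0) if len(b) else None,np.degrees(np.arctan2(*(b.mean(0)[:2]-c)[::-1])) if len(b) else None
print("S",fit(c0,.03,.086))
print("L",fit(L0,.05,.09))
print("M",fit(L0,.04,.093))
```

```text
32.35 [ 0.211  -0.1833  1.9605  0.0002  1.3695 -1.1822]
S (305, array([0.4378, 0.0909]), 148, array([0.4419, 0.1229, 0.1197]), np.float64(82.72488693327082))
L (481, array([0.6261, 0.1161]), 274, array([0.5993, 0.1121, 0.1243]), np.float64(-171.59203776572298))
M (240, array([0.6297, 0.1141]), 196, array([0.6093, 0.1014, 0.1254]), np.float64(-148.0971638583408))
```

Run:
```python
import pickle;from h import *;from cell import manip,cams
np.set_printoptions(precision=4,suppress=True)
c0=np.array([.4380,.0906]);p=pol(c0,.032,82)
manip.set_gripper(.042,60);manip.move_pose([*p,.18],down(rad(82)));manip.move_linear([*p,.089],rate=.1)
manip.set_gripper(0,60);s=manip.state();print(s["gripper_width"],s["tool_pos"],s["clock"])
manip.move_linear([*p,.25],rate=.15)
T=np.array([.629,.114]);t=pol(T,.032,35.5)
manip.move_pose([*t,.25],down(rad(35.5)));manip.dwell(.2);f0=manip.state()["contact_force"]
d={k:cams.capture(k) for k in ("scene","side")}
for k,c in d.items():
    P=cloud(c).reshape(-1,3);bl=masks(c["image"])["blue"].ravel();D=np.hypot(*(P[:,:2]-T).T);v=np.asarray(c["position"])[:2]-T
    w=P[~bl&(D<.045)&(P[:,2]>.17)&(P[:,2]<.238)&((P[:,:2]-T)@v>.008*np.linalg.norm(v))]
    for lo,hi in ((.165,.195),(.205,.237)):
        e=w[(w[:,2]>lo)&(w[:,2]<hi)];print(k,lo,len(e),circ(e,.03)[:2])
print(manip.state()["clock"],manip.state()["tool_pos"])
cv2.imwrite("pics/s3.png",np.hstack([d["scene"]["image"][60:300,150:400],d["side"]["image"][100:340,180:430]]))
```

```text
0.009346730424946053 [0.4426 0.1222 0.0892] 35.3667
scene 0.165 129 [0.6286 0.1126]
scene 0.205 142 [0.6786 0.0901]
side 0.165 124 [0.6287 0.1137]
side 0.205 164 [0.6289 0.1135]
37.75 [0.6544 0.1327 0.2508]
```

Run:
```python
import pickle;from h import *;from cell import manip,cams
np.set_printoptions(precision=4,suppress=True)
t=pol((.629,.114),.032,35.5);f0=manip.state()["contact_force"]
for z,r in ((.18,.15),(.115,.07),(.0997,.04)):
    manip.move_linear([*t,z],rate=r);s=manip.state();print(z,s["tool_pos"],s["contact_force"]-f0,s["clock"])
manip.set_gripper(.042);manip.dwell(.15)
manip.move_linear([*t,.2],rate=.15);s=manip.state();print(s["clock"])
d={n:cams.capture(n) for n in ("scene","side")}
im=d["scene"]["image"][140:260,200:340];im2=d["side"]["image"][150:270,160:300]
cv2.imwrite("pics/n2.png",cv2.resize(np.hstack([im,im2]),None,fx=2,fy=2))
for n,c in d.items():
    P=cloud(c).reshape(-1,3);b=masks(c["image"])["blue"].ravel()
    for r,az in ((.052,155.5),(.042,275.5),(.032,35.5)):
        e=P[b&(np.hypot(*(P[:,:2]-pol((.629,.114),r,az)).T)<.018)&(P[:,2]>.09)&(P[:,2]<.16)]
        if len(e):print(n,az,len(e),e.mean(0),e[:,2].max())
```

```text
0.18 [0.6553 0.1327 0.1804] [-0.3909  0.5243  0.1258] 38.3667
0.115 [0.6556 0.1327 0.1157] [-1.1688  0.5721  0.6758] 39.4417
0.0997 [0.6549 0.1325 0.0993] [-0.8514  0.723   0.6721] 39.975
41.5833
scene 155.5 62 [0.586  0.1343 0.1099] 0.1258365759135185
scene 275.5 45 [0.6432 0.0704 0.1137] 0.12757207759796063
scene 35.5 64 [0.6607 0.1301 0.1156] 0.1313217158506651
side 155.5 66 [0.5799 0.1401 0.1113] 0.128111906126958
side 275.5 72 [0.6332 0.0757 0.1137] 0.13019364488170782
side 35.5 57 [0.6526 0.1387 0.1175] 0.1325662997445889
```

View pics/n2.png

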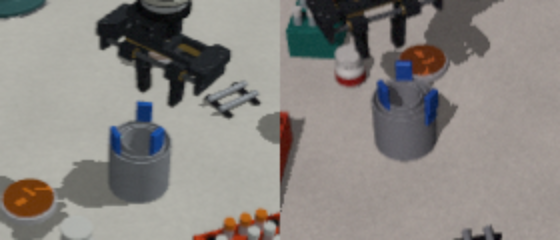

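The nest is complete: the lug tops are at about 0.126, 0.128 and 0.132 m, as expected. Next is the call key.

Run:
```python
from h import *;from cell import manip,cams
np.set_printoptions(precision=4,suppress=True)
k=[.554,-.360];o=down(rad(289))
manip.set_gripper(.06,60);manip.move_pose([*k,.18],o);manip.move_linear([*k,.064],rate=.12)
manip.set_gripper(0,60);s=manip.state();print(s["gripper_width"],s["contact_force"],s["joint_pos"],s["clock"]);q=s["joint_pos"].copy()
for a in (.6,1.1,1.17,1.21,1.24):
    qq=q.copy();qq[5]+=a;manip.set_joints(qq);s=manip.state();print(a,s["joint_pos"][5]-q[5],s["moment"],s["clock"])
manip.dwell(.3)
im=cams.capture("wrist");cv2.imwrite("pics/k1.png",im["image"])
manip.set_gripper(.086);manip.dwell(.5);manip.move_linear([*k,.2],rate=.15);manip.dwell(.2)
d=cams.capture("scene");P=cloud(d).reshape(-1,3);st=manip.state();c=cams.capture("wrist")
for A in (P,cloud(c,st).reshape(-1,3)):
    z=A[(np.hypot(*(A[:,:2]-k).T)<.05)&(A[:,2]>.086)&(A[:,2]<.1)];print(len(z),cv2.minAreaRect(z[:,:2].astype(np.float32)*1000) if len(z)>5 else "")
print(st["clock"],st["joint_pos"])
```

```text
0.014125612937371853 [ 1.8141 -5.4272 -3.392 ] [-0.6147  0.3891  1.7823 -0.0013  0.9677  0.6253] 45.85
0.6 0.5975372006217553 [-0.5083 -0.0881  0.1346] 46.475
1.1 1.09841983134142 [-0.714   0.0493  0.1138] 47.025
1.17 1.168507661011338 [-0.7093  0.0721  0.1429] 47.275
1.21 1.2083956184964366 [-0.7016  0.0712  0.1594] 47.525
1.24 1.2370192708184145 [-0.7205 -0.0003  0.8615] 47.775
55 ((557.294189453125, -361.29705810546875), (47.02561950683594, 14.958970069885254), 17.040822982788086)
736 ((554.6929931640625, -360.85052490234375), (46.068511962890625, 14.383034706115723), 18.674169540405273)
51.075 [-0.6134  0.262   1.6812 -0.0012  1.1979  1.8663]
```

View pics/k1.png

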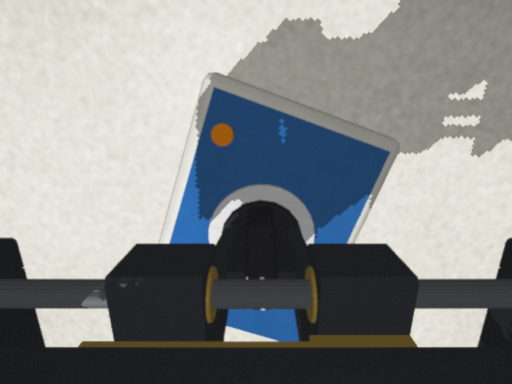

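The picture shows the key gripped at (262,250) and turned well away from the console's axis. The moment jumped to 0.86 N m at 1.24 rad, so it reached the stop. It has since sprung back to 18.7°, against 19° at rest, so I'll hand the job in.

```bash
python3 -c "
from cell import manip,order
print(manip.state()['contact_force'],order.close_job())"
```

```text
the job is handed in; nothing more can be done
[0.38161485 0.1061034  0.20373543] None
```

The beakers are nested with the small one mouth up in the medium and the medium in the largest, the call key was turned to its stop and sprang back, and the job was handed in at about 51 s of the 72 s allowed; the hand-in returned no verdict.

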